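# Set the gap gauge in the dish loader

## Robot

A 6-joint arm with a two-finger parallel gripper is mounted at the origin on the work surface. World frame = base frame: x ahead of the robot, y to its left, z up, the work surface at z = 0. Lengths are in mm, angles in rad, forces in N, time in s.
With the tool pointing down it reaches from about 300 to 825 mm from the base axis. Payload 5.4 kg.
Tool frame: the origin (TCP) lies at the very end of the fingers, on their centre line; the grasp point (between the pads) lies 19 mm behind it; y points along the fingers, x is the direction in which the jaws open and shut, and the axes are right-handed (so a half turn about y gives the same grasp; the last joint's range is limited). The gripper opens to 92 mm and grips with 3 to 60 N. Pads are 20 mm wide; open, the fingers measure 128 mm over their backs; the gripper's body (75 mm by 189 mm) begins 69 mm behind the grasp point.
Start: joints at [-1.39, 0.158, 1.597, -0, 1.386, -0.21], TCP at [219.009, -531.64, 214.601] pointing down, gripper open.
Joint ranges: [-2.91, 2.91], [-0.94, 2.29], [0.18, 2.7], [-1.29, 4.43], [0.17, 2.64], [-3, 3]. Speed limits (rad/s): [2.57, 2.57, 3.14, 3.14, 3.14, 3.14].

## Interface

Orientations are given as [roll, pitch, yaw] about the fixed x, y, z axes, in that order (R = Rz(yaw) Ry(pitch) Rx(roll)).
In Python, from plant import env gives the robot as it stands. The module is installed in compiled form; this text tells all that it offers.
- The arm moves only by the tool jog_arm, never from a script. Its argument "plan" is a list of rows, each a list of 6 numbers: the shift along the tool's x, y, z in mm, then the turn, a rotation vector about the tool's x, y, z in rad. A call has exactly 10 rows; each row is the pose to reach, as a shift and turn from the pose commanded when the call began, along the tool's axes at that moment; what a row does not reach only later rows make up. A row lasts 1/10 s, in which the tool goes at most 50 mm and 8.59 degrees, less where a joint would pass 70% of its speed; a pose out of reach is approached as far as the arm can. A call with a gripper value outside its range is refused whole. "hand" is the closure, from 0 (fully open) to 1 (shut), set as the call begins (left out, the last holds). The fingers move at their own pace and stop on an object; "force" is the grip in N (left out, the last holds). Time passes only in rows, so rows that repeat a pose let the fingers close, or fill a call up. It gives the time, the measured TCP pose, the force and the opening at its end, in the units of the state.
- env.get_state(): the state, without advancing time (a new reading comes with each control period).
- env.camera(name): name is "scene" or "top" or "wrist"; returns a dict with "pixels" (400x640x3 uint8, red, green, blue), "K" (3x3 intrinsics, pixels), "dist_coeffs" ([k1, k2, p1, p2, k3] as OpenCV has them; the pictures are not rectified), "R" (3x3) and "t" (3): a world point X has camera coordinates R X + t. Camera axes: x right, y down, z forward; pixel columns grow to the right and rows downward; lengths in mm; the calibration is good to about 2 mm. A picture is of the moment at which its call begins. There is no depth.
- env.sign_off(): hands the job in, once; it reports no verdict.
The state is a dict: "clock": time; "joint_positions": joint angles; "qvel": joint speeds; "tau": joint torques, N m; "eef_pos": TCP position; "ee_rot": TCP orientation; "wrist_force": force on the tool from outside, world axes, zero at the start; "torque": the same for the moment, N m; "gripper_width": finger opening in mm.
Only numpy, scipy, OpenCV 4.12 (cv2) and the standard library are available. Lean on these libraries where they do the work, as an engineer would, in place of code of your own. Each camera call takes 0.05 s, during which the arm holds its last target.

## Task

Take the yellow-handled gauge out of the white gauge rack and put its blade down into the gap in the aluminium block of the dish loader, lowering it by hand rather than dropping it, until its flange rests flat on the block. Let go and leave it standing there; leave the blue and the red gauge in the rack.

Things in the scene. Friction and masses are not known exactly. Their poses are not given: they have to be found in the camera images.
- yellow_gauge_grip (a point): Grip point of the yellow-handled gauge standing in the rack. Handle 16 (x) by 36 (y) by 52 mm high; below it a flange 36 by 60 by 6 mm; below that a blade 8 (x) by 32 (y) by 45 mm long (last 7 mm 22 wide). Point on the middle axis, 22 mm under the handle's top, 30 over the flange's upper face, 36 over its underside, 81 over the tip, 98 over the bench. z up, x thin way; symmetric. 0.12 kg.
- gap_mouth (a point): Centre of the gap's mouth in the top of the fixed aluminium block (66 by 90 mm, top 75 mm over the bench). Gap 14 mm wide (x), 42 long (y), 55 deep, closed all round; mouth flared over the top 6 mm to 26 by 54. z up. Trough of dishes to 48 mm high reaches 171 mm to +x; black knob to 54 mm high, 58 mm out at -x. Nothing is higher than the block.
- blue_gauge: Blue-handled gauge, bystander, blade 20 mm wide, else like the yellow one. Origin: centre of the flange's underside, z up, x thin way. The gauges stand in any order in one fixed white rack, 56 by 222 mm, 62 high, foot 80 by 236; three slots in a row along the gauges' y, 72 mm apart; flanges rest on its top.
- red_gauge: Red-handled gauge, bystander, blade 42 mm wide, else like the yellow one. Origin: centre of the flange's underside, z up, x thin way. It stands in another slot of the same rack.
Mind the look-alikes: they are no part of the job. What is shaped like the part that bears yellow_gauge_grip but green, purple or turquoise is not meant.

How it is judged:
By the outcome, as a careful person would: the job done as asked, in the order asked, and still so for the second after the job is handed in, with the robot touching nothing.
It also fails if it takes over 48 s, if anything falls off the work surface, if the arm or the gripper's body presses on something with over 40 N, if the wrist force passes 120 N, or if a joint passes its speed limit or range.

## Working session

There is one attempt and no reset: what is moved stays moved. The work goes in short steps, Python scripts to look and compute and a tool call to move; the robot and the scene stay as the last step left them, time stands still between calls to the robot, and variables do not carry over. Pictures are saved under pics/ and viewed, and the job is handed in when it is done.

Besides the shell and the picture viewer there is one more tool, called after "Request:" by a JSON object that holds its "op" and its "data", one argument or row to a line. jog_arm: Moves the arm, as the interface text tells. Its arguments: {"type":"object","properties":{"plan":{"type":"array","items":{"type":"array","items":{"type":"number"}}},"hand":{"type":"number"},"force":{"type":"number"}},"required":["plan"]}

```bash
mkdir -p pics
cat > h.py <<'E'
import numpy as np, cv2, pickle
from plant import env
def snap(n,tag):
    c=env.camera(n); p=np.asarray(c["pixels"]); cv2.imwrite(f"pics/{tag}.png",cv2.cvtColor(p,cv2.COLOR_RGB2BGR)); c["pixels"]=p
    pickle.dump(c,open(f"{tag}.pkl","wb")); return c
def load(tag): return pickle.load(open(f"{tag}.pkl","rb"))
def crop(tag,x0,y0,x1,y1,out,s=4):
    p=load(tag)["pixels"][y0:y1,x0:x1]; cv2.imwrite(f"pics/{out}.png",cv2.cvtColor(cv2.resize(p,None,fx=s,fy=s,interpolation=cv2.INTER_CUBIC),cv2.COLOR_RGB2BGR))
def proj(c,X):
    R=np.array(c["R"],float);t=np.array(c["t"],float).ravel()
    return cv2.projectPoints(np.asarray(X,float).reshape(-1,1,3),cv2.Rodrigues(R)[0],t,np.array(c["K"],float),np.array(c["dist_coeffs"],float))[0].reshape(-1,2)
def onz(c,uv,z):
    R=np.array(c["R"],float);t=np.array(c["t"],float).ravel()
    n=cv2.undistortPoints(np.asarray(uv,float).reshape(-1,1,2),np.array(c["K"],float),np.array(c["dist_coeffs"],float)).reshape(-1,2)
    o=-R.T@t; d=np.c_[n,np.ones(len(n))]@R
    return o+d*((z-o[2])/d[:,2])[:,None]
E
python3 - <<'E'
from h import *
for n in("scene","top","wrist"):
    c=snap(n,n+"0"); R=np.array(c["R"]);print(n,-R.T@np.array(c["t"]).ravel())
print(env.get_state())
E
```

```text
scene [849.08581703 439.52081519 713.86279611]
top [446.16281423 -29.77749135 791.94970262]
wrist [ 281.76136578 -507.8024579   384.07893239]
{'clock': 0.15, 'joint_positions': array([-1.39009611e+00,  1.58865931e-01,  1.59794839e+00, -2.70263176e-05,
        1.38620132e+00, -2.10088598e-01]), 'qvel': array([-2.27457679e-05, -2.99919441e-03, -3.14130473e-03,  2.91917874e-04,
        7.53706995e-04,  1.69622488e-03]), 'tau': array([ 3.77660754e-04, -3.85911584e+01, -3.22437572e+01,  7.01719732e-02,
        3.51292721e-02, -9.81974199e-05]), 'eef_pos': array([ 218.91653736, -531.16819094,  213.86393328]), 'ee_rot': array([-1.57052554e+00,  1.39723836e-03, -1.18000234e+00]), 'wrist_force': array([ 0.45159187, -0.13083036, -0.70013452]), 'torque': array([-0.00609024,  0.00871729, -0.0184043 ]), 'gripper_width': 91.86156661660345}
```

View pics/scene0.png

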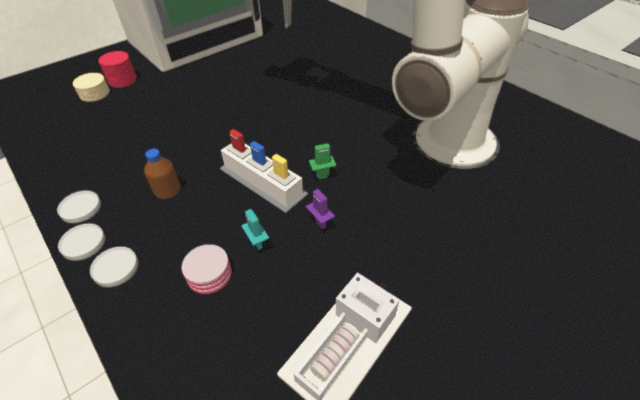

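View pics/top0.png

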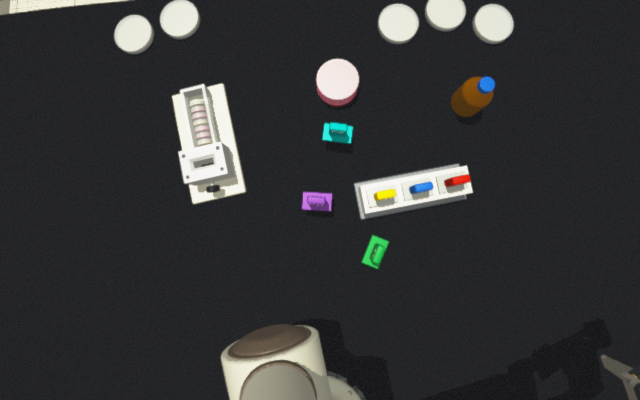

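View pics/wrist0.png

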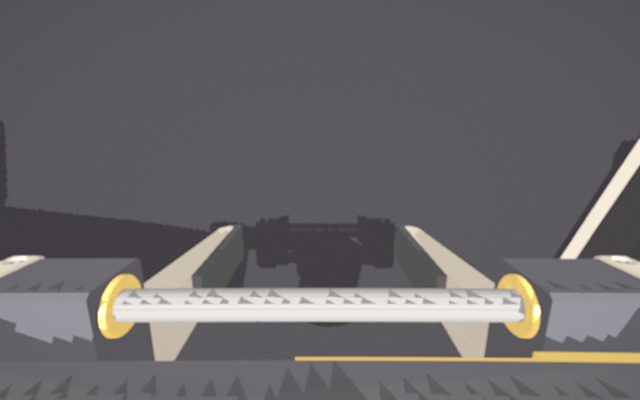

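The scene and top views show the rack with yellow, blue and red gauges at top px (386,195), (422,187) and (458,181). The block's gap is at about (205,161). I'll enlarge these.

Run:
```python
from h import *
crop("top0",350,155,480,225,"rackc",6); crop("top0",165,130,255,210,"blockc",7)
crop("scene0",210,120,320,220,"srack",6); crop("scene0",310,260,420,350,"sblock",6)
```

```text
(no output)
```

View pics/rackc.png

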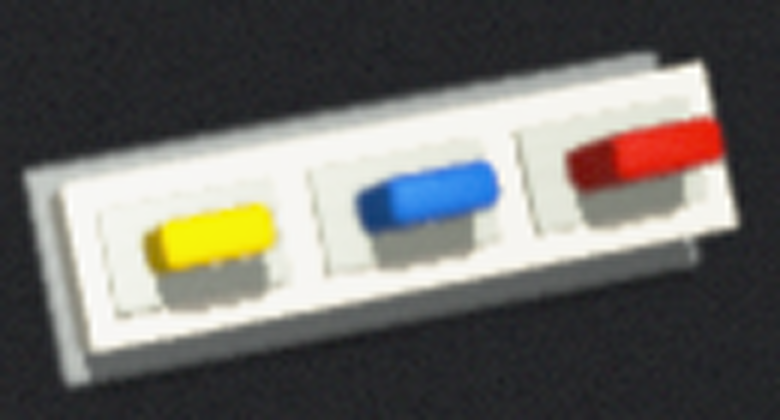

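View pics/blockc.png

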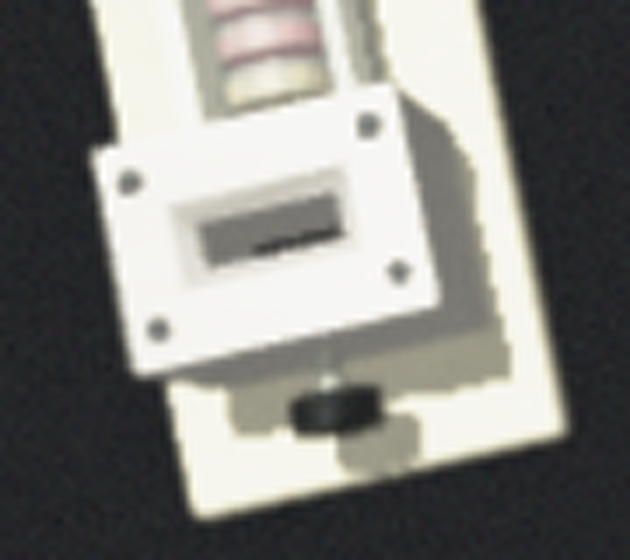

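View pics/srack.png

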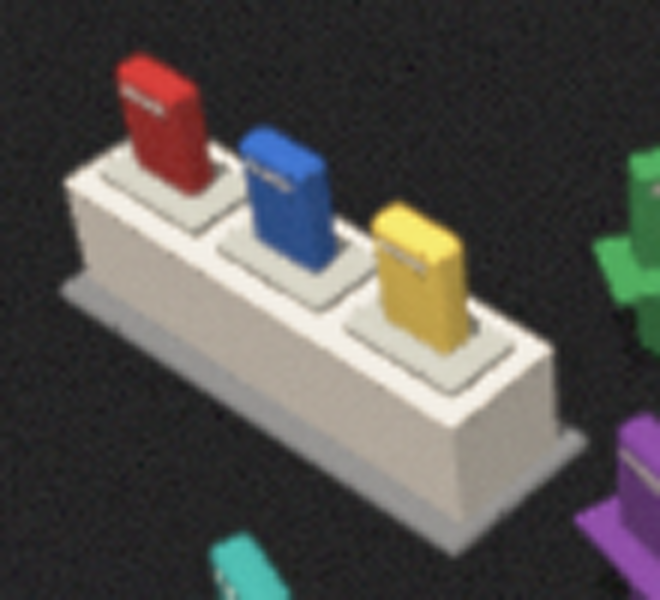

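View pics/sblock.png

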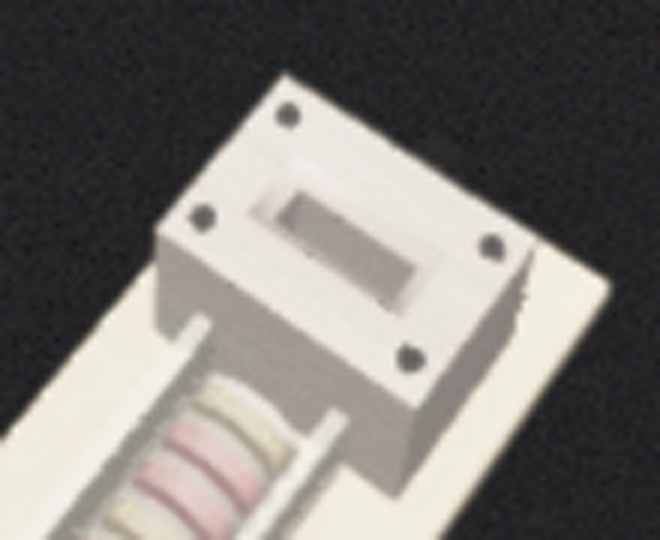

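```bash
cat > fit.py <<'E'
from h import *
from scipy.optimize import least_squares
T=load("top0");S=load("scene0")
def up(l,x0,y0,s): return (np.array(l,float)+.5)/s-.5+[x0,y0]
def fit(L,W,z,ti,si,name):  # corners order: +y-x.. 
    # obs lists of (img pts); order found by nearest
    C=np.array([[sx*W/2,sy*L/2] for sx in(-1,1) for sy in(-1,1)])
    for lab,use in(("both",(1,1)),("top",(1,0)),("scene",(0,1))):
        obs=[(c,o) for c,o,u in((T,ti,use[0]),(S,si,use[1])) if u and o is not None]
        if not obs: continue
        q=np.mean([onz(c,o,z)[:,:2].mean(0) for c,o in obs],0)
        def res(p):
            a=p[2];X=C@np.array([[np.cos(a),np.sin(a)],[-np.sin(a),np.cos(a)]])+p[:2]
            X=np.c_[X,np.full(4,z)]; r=[]
            for c,o in obs:
                P=proj(c,X); d=np.linalg.norm(P[:,None]-o[None],axis=2); r.append(P-o[d.argmin(1)])
            return np.concatenate(r).ravel()
        best=min((least_squares(res,[*q,a]) for a in(-.3,0,.3)),key=lambda s:s.cost)
        print(name,lab,best.x.round(3),"rms",np.sqrt(np.mean(best.fun**2)).round(2))
if __name__=="__main__":
    fit(222,56,62,up([(62,185),(92,352),(738,228),(703,63)],350,155,6),up([(65,183),(455,427),(553,348)],210,120,6) if 0 else None,"rack")
    fit(90,66,75,up([(92,152),(395,88),(440,303),(138,375)],165,130,7),up([(285,73),(535,245),(412,408),(157,228)],310,260,6),"block")
    fit(60,36,68,up([(100,208),(118,316),(290,285),(275,180)],350,155,6),up([(345,327),(452,392),(515,348),(410,285)],210,120,6),"yflange")
    fit(54,26,75,up([(168,205),(345,168),(360,248),(190,287)],165,130,7),up([(297,160),(250,212),(392,307),(440,258)],310,260,6),"mouth")
E
python3 fit.py
```

```text
rack both [ 4.99702e+02 -2.12432e+02  1.65000e-01] rms 0.26
rack top [ 4.99702e+02 -2.12432e+02  1.65000e-01] rms 0.26
block both [5.63615e+02 2.18280e+02 1.92000e-01] rms 0.57
block top [5.62537e+02 2.17537e+02 1.97000e-01] rms 0.32
block scene [5.64594e+02 2.18901e+02 1.88000e-01] rms 0.38
yflange both [ 4.88285e+02 -1.40099e+02  1.42000e-01] rms 1.06
yflange top [ 4.87211e+02 -1.41664e+02  1.40000e-01] rms 0.29
yflange scene [ 4.91242e+02 -1.35632e+02  1.49000e-01] rms 0.63
mouth both [5.63934e+02 2.17924e+02 1.84000e-01] rms 0.91
mouth top [5.63159e+02 2.17508e+02 1.92000e-01] rms 0.54
mouth scene [5.64638e+02 2.18287e+02 1.77000e-01] rms 1.09
```

```bash
cat >> h.py <<'E'
from scipy.spatial.transform import Rotation as Ro
def delta(pos,yaw):
    s=env.get_state(); R0=Ro.from_euler('xyz',s["ee_rot"]); Rt=Ro.from_euler('xyz',[-np.pi/2,0,yaw])
    print("clock",s["clock"],"pos",s["eef_pos"].round(2),"rot",s["ee_rot"].round(4),"F",s["wrist_force"].round(2),"w",round(s["gripper_width"],2))
    print("shift",(R0.inv().apply(np.array(pos)-s["eef_pos"])).round(2),"rotvec",(R0.inv()*Rt).as_rotvec().round(4))
E
python3 -c "
from h import *
delta([487.9,-141.4,214],.165)"
```

```text
clock 0.15 pos [ 218.92 -531.17  213.86] rot [-1.5705e+00  1.4000e-03 -1.1800e+00] F [ 0.45 -0.13 -0.7 ] w 91.86
shift [-2.5792e+02  3.3000e-01  3.9718e+02] rotvec [-1.200e-03 -1.345e+00 -1.000e-03]
```

Request:
{"op": "jog_arm", "data": {
  "plan": [
    [-26,0,40,0,-0.135,0],
    [-52,0,79,0,-0.27,0],
    [-77,0,119,0,-0.404,0],
    [-103,0,159,0,-0.538,0],
    [-129,0,199,0,-0.673,0],
    [-155,0,238,0,-0.807,0],
    [-181,0,278,0,-0.942,0],
    [-206,0,318,0,-1.076,0],
    [-232,0,357,0,-1.21,0],
    [-258,0,397,0,-1.345,0]
  ]
}}

```text
clock: 1.15
eef_pos: [488.4, -140.0, 214.5]
ee_rot: [-1.571, 0.0, 0.171]
wrist_force: [0.7, -1.5, -1.0]
gripper_width: 92.2
```

```bash
python3 -c "
from h import *
c=snap('wrist','wrist1'); c=snap('top','top1')
delta([487.9,-141.4,214],.165)"
```

```text
clock 1.25 pos [ 489.56 -137.28  214.33] rot [-1.569e+00 -7.000e-04  1.739e-01] F [-1.04 -0.68  0.5 ] w 92.27
shift [-2.35  0.32 -3.77] rotvec [-0.0018  0.0089  0.0007]
```

View pics/wrist1.png

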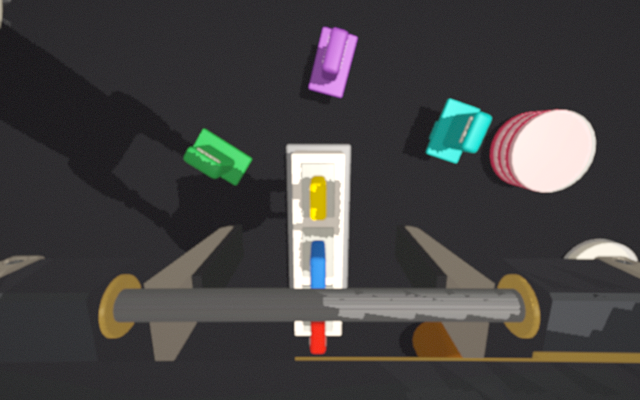

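The wrist view shows the yellow handle at about (318,198), with the jaws straddling the rack. I'll measure on a crop.

```bash
python3 -c "
from h import *
c=snap('wrist','wrist2'); crop('wrist2',275,135,365,235,'w2c',6)
s=env.get_state();print(s['eef_pos'],s['ee_rot'])"
```

```text
[ 488.42137541 -139.70245755  214.25465867] [-1.57036866e+00  5.56111741e-04  1.69297663e-01]
```

View pics/w2c.png

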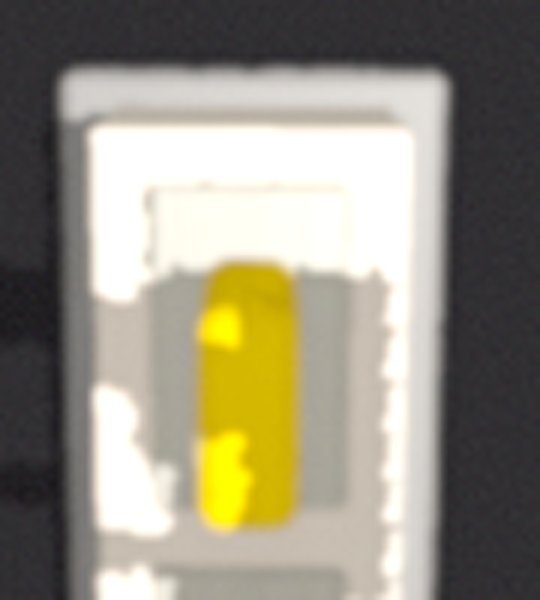

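Run:
```python
from h import *
import fit
from fit import up
c=load("wrist2"); R=np.array(c["R"]);print("cam",-R.T@np.array(c["t"]).ravel(), "fwd",R[2])
fit.T=c
f=up([(155,187),(348,187),(347,509),(153,509)],275,135,6)
fit.fit(60,36,68,f,None,"flange")
h=up([(200,395),(298,395)],275,135,6); p=onz(c,h,120);print(p,p.mean(0),np.linalg.norm(p[1]-p[0]))
e=up([(250,528)],275,135,6);print(onz(c,e,120))
r=up([(90,122),(413,127)],275,135,6);p=onz(c,r,62);print(p,np.linalg.norm(p[1]-p[0]),np.arctan2(*(p[1]-p[0])[[1,0]]))
a=.165
for n,t in(("top0","T"),("wrist2","W"),("scene0","S")):
    pr=proj(load(n),[487.9,-141.4,120]);print(n,pr)
```

```text
cam [479.23595494 -73.82890748 384.76326379] fwd [ 0.04204302 -0.23265333 -0.97165056]
flange both [ 4.88972e+02 -1.42471e+02  1.70000e-01] rms 0.57
flange top [ 4.88972e+02 -1.42471e+02  1.70000e-01] rms 0.57
[[ 480.97028969 -139.11872109  120.        ]
 [ 495.54826879 -136.55380619  120.        ]] [ 488.25927924 -137.83626364  120.        ] 14.801900659227814
[[ 492.0193086  -158.55211949  120.        ]]
[[ 453.89404478 -107.6089682    62.        ]
 [ 510.53069113  -98.5272218    62.        ]] 57.36015887677517 0.15899754271429326
top0 [[386.35482271 193.72204087]]
wrist2 [[315.02223288 204.10141872]]
scene0 [[279.02198447 156.82571417]]
```

Request:
{"op": "jog_arm", "data": {
  "plan": [
    [1,15,0,0,0,0],
    [1,35,0,0,0,0],
    [1,55,0,0,0,0],
    [1,75,0,0,0,0],
    [1,95,0,0,0,0],
    [1,112,0,0,0,0],
    [1,125,0,0,0,0],
    [1,132,0,0,0,0],
    [1,135.5,0,0,0,0],
    [1,135.5,0,0,0,0]
  ],
  "hand": 0
}}

```text
clock: 2.3
eef_pos: [488.7, -142.0, 79.1]
ee_rot: [-1.571, 0.0, 0.164]
wrist_force: [-0.5, 0.3, -0.1]
gripper_width: 91.9
```

```bash
python3 -c "
from h import *
c=snap('wrist','wrist3');c=snap('scene','scene3')
crop('scene3',180,90,360,230,'s3c',4)
delta([489,-142,79],.165)"
```

```text
clock 2.4 pos [ 489.3  -142.07   79.84] rot [-1.5716e+00 -1.0000e-03  1.6480e-01] F [-0.08  0.28  0.26] w 92.21
shift [-0.29  0.84  0.12] rotvec [ 0.0008 -0.0002  0.001 ]
```

View pics/wrist3.png

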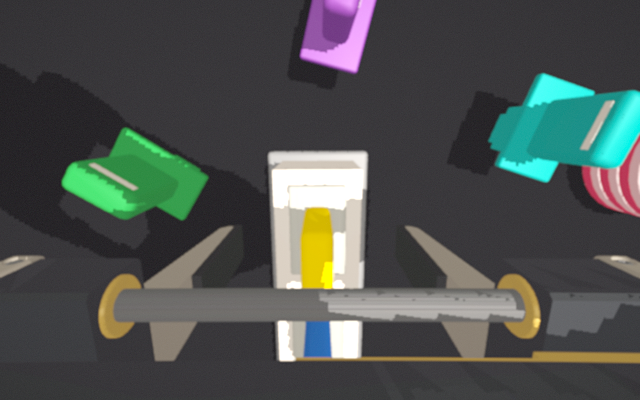

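View pics/s3c.png

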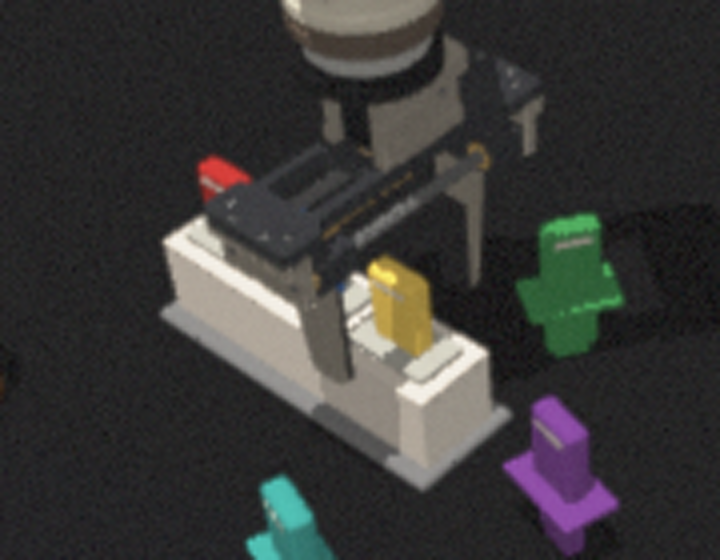

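The fingers straddle the yellow handle, which sits between them at wrist px (318,250). Closing now.

Request:
{"op": "jog_arm", "data": {
  "plan": [
    [0,0,0,0,0,0],
    [0,0,0,0,0,0],
    [0,0,0,0,0,0],
    [0,0,0,0,0,0],
    [0,0,0,0,0,0],
    [0,0,0,0,0,0],
    [0,0,0,0,0,0],
    [0,0,0,0,0,0],
    [0,0,0,0,0,0],
    [0,0,0,0,0,0]
  ],
  "hand": 1,
  "force": 30
}}

```text
clock: 3.4
eef_pos: [488.7, -141.7, 79.1]
ee_rot: [-1.571, 0.0, 0.165]
wrist_force: [-0.3, -0.2, -0.7]
gripper_width: 16.0
```

Request:
{"op": "jog_arm", "data": {
  "plan": [
    [0,-5,0,0,0,0],
    [0,-15,0,0,0,0],
    [0,-30,0,0,0,0],
    [0,-45,0,0,0,0],
    [0,-65,0,0,0,0],
    [0,-85,0,0,0,0],
    [0,-105,0,0,0,0],
    [0,-125,0,0,0,0],
    [0,-136,0,0,0,0],
    [0,-140,0,0,0,0]
  ]
}}

```text
clock: 4.4
eef_pos: [489.5, -142.1, 220.9]
ee_rot: [-1.573, -0.002, 0.165]
wrist_force: [0.2, -0.5, -1.3]
gripper_width: 16.0
```

```bash
python3 -c "
from h import *
c=snap('wrist','wrist4');c=snap('scene','scene4')
crop('scene4',180,50,360,230,'s4c',4)
delta([563.6,218,219],.19)"
```

```text
clock 4.5 pos [ 488.86 -141.75  219.33] rot [-1.5711e+00 -4.0000e-04  1.6500e-01] F [ 0.37 -0.01 -1.76] w 15.79
shift [1.3282e+02 2.8000e-01 3.4259e+02] rotvec [ 0.0003 -0.025   0.0004]
```

View pics/wrist4.png

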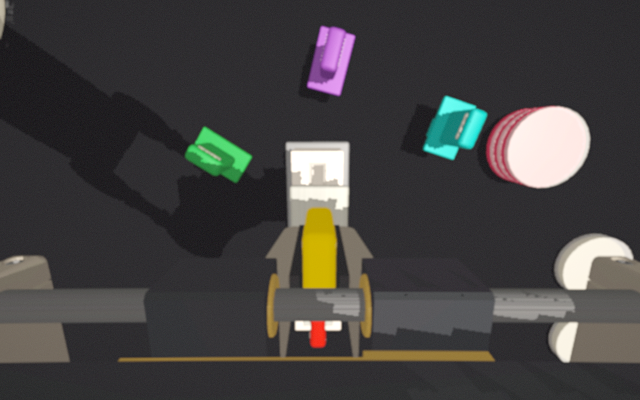

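View pics/s4c.png

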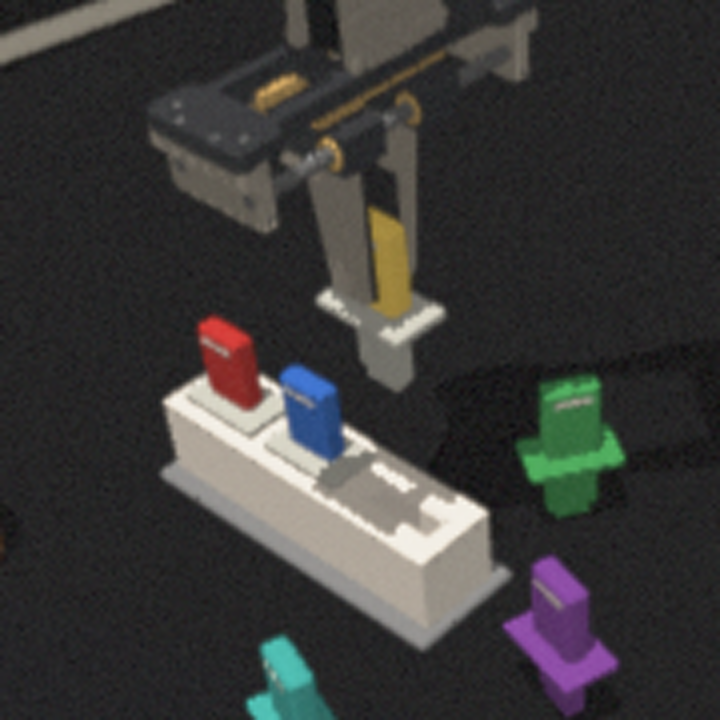

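The gauge is lifted and hangs straight, with blue and red still in the rack. Moving toward the block.

Request:
{"op": "jog_arm", "data": {
  "plan": [
    [5,0,12,0,-0.001,0],
    [14,0,35,0,-0.003,0],
    [26,0,67,0,-0.005,0],
    [40,0,104,0,-0.008,0],
    [55,0,143,0,-0.011,0],
    [71,0,183,0,-0.014,0],
    [86,0,222,0,-0.017,0],
    [100,0,258,0,-0.02,0],
    [112,0,289,0,-0.022,0],
    [121,0,312,0,-0.024,0]
  ]
}}

```text
clock: 5.5
eef_pos: [555.8, 189.1, 217.6]
ee_rot: [-1.57, 0.002, 0.191]
wrist_force: [-0.2, -0.1, -1.2]
gripper_width: 15.7
```

Request:
{"op": "jog_arm", "data": {
  "plan": [
    [5,0,13,0,-0.001,0],
    [9,0,22,0,-0.001,0],
    [11,0,28,0,-0.001,0],
    [12,0,30.5,0,-0.001,0],
    [12,0,30.5,0,-0.001,0],
    [12,0,30.5,0,-0.001,0],
    [12,0,30.5,0,-0.001,0],
    [12,0,30.5,0,-0.001,0],
    [12,0,30.5,0,-0.001,0],
    [12,0,30.5,0,-0.001,0]
  ]
}}

```text
clock: 6.5
eef_pos: [563.0, 218.0, 219.1]
ee_rot: [-1.571, 0.0, 0.19]
wrist_force: [-0.8, -0.0, -2.0]
gripper_width: 16.0
```

```bash
python3 -c "
from h import *
c=snap('wrist','wrist5');c=snap('scene','scene5');c=snap('top','top5')
crop('scene5',280,150,430,350,'s5c',4)
delta([563.6,218,219],.19)"
```

```text
clock 6.65 pos [562.96 218.13 219.13] rot [-1.5708e+00 -1.0000e-04  1.9000e-01] F [-0.5  -0.09 -2.4 ] w 16.0
shift [ 0.6   0.13 -0.24] rotvec [ 0.     -0.      0.0001]
```

View pics/wrist5.png

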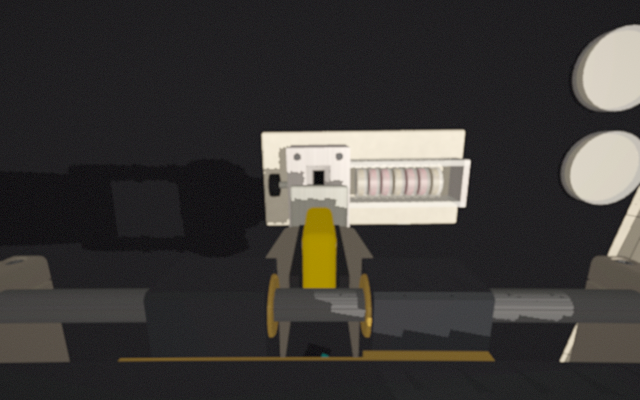

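View pics/scene5.png

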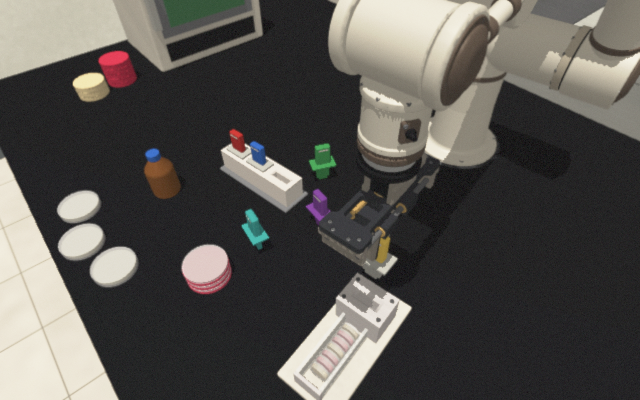

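View pics/top5.png

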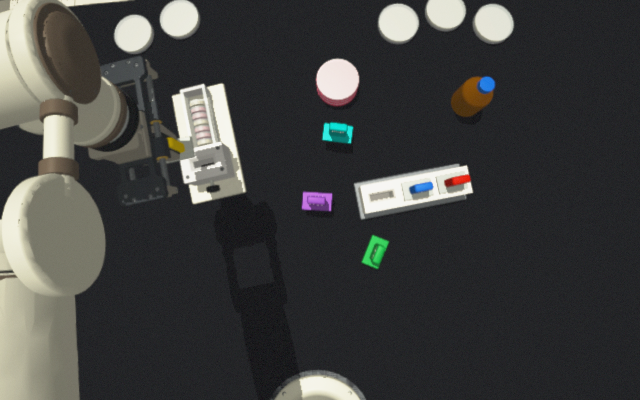

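All views show the gauge hanging over the block. In the wrist image the block's top far corners are around (287,147) and (349,147). I'll enlarge that.

```bash
python3 -c "
from h import *
crop('wrist5',270,130,365,230,'w5c',7)
crop('scene5',330,220,420,350,'s5c',6)"
```

```text
(no output)
```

View pics/w5c.png

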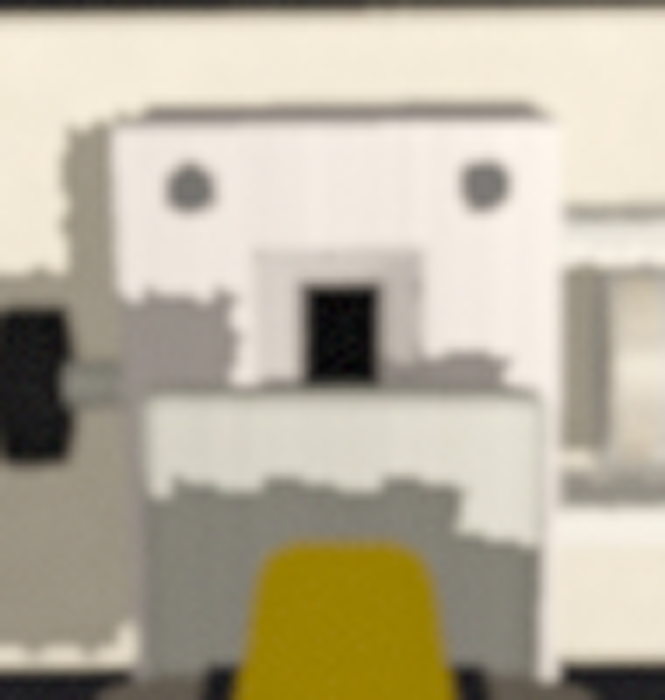

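View pics/s5c.png

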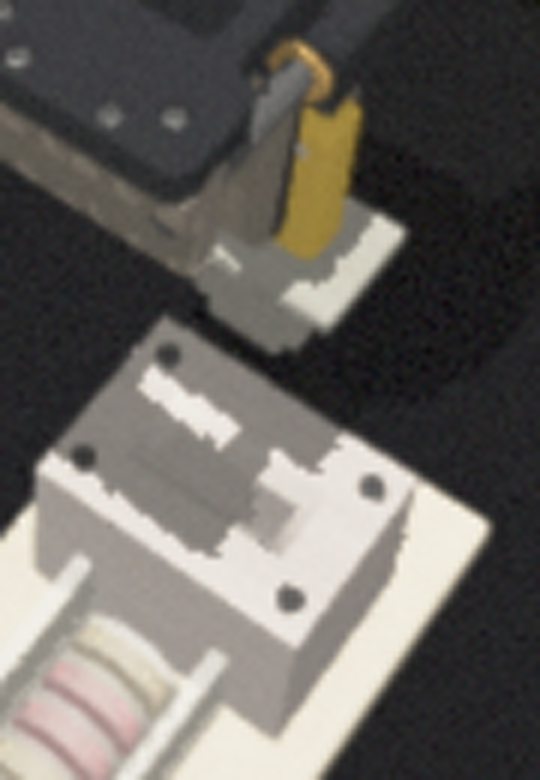

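Run:
```python
from h import *
from fit import up
c=load("wrist5"); a=.19
ex=np.array([np.cos(a),np.sin(a)]);ey=np.array([-np.sin(a),np.cos(a)]); tcp=np.array([562.96,218.13])
def g(l,z,n):
    p=onz(c,up(l,270,130,7),z)[:,:2]; q=p-tcp; print(n,"xt,yt:",np.c_[q@ex,q@ey].round(2).tolist(),"mid",(q@ex).mean().round(2),"ang",np.arctan2(*(p[-1]-p[0])[::-1]).round(3))
g([(112,122),(558,122)],75,"block far -> y45")
g([(255,250),(420,250)],75,"flare far -> y27")
g([(305,287),(378,287)],69,"gap far -> y21")
g([(190,188),(485,185)],75,"holes")
g([(143,397),(538,393)],208,"flange +y edge y30")
```

```text
block far -> y45 xt,yt: [[-33.29, 43.87], [32.42, 43.89]] mid -0.44 ang 0.19
flare far -> y27 xt,yt: [[-12.41, 25.02], [12.26, 25.02]] mid -0.08 ang 0.19
gap far -> y21 xt,yt: [[-5.07, 18.6], [6.1, 18.6]] mid 0.51 ang 0.19
holes xt,yt: [[-21.97, 34.22], [21.82, 34.68]] mid -0.08 ang 0.2
flange +y edge y30 xt,yt: [[-16.74, 28.79], [17.91, 29.16]] mid 0.58 ang 0.201
```

Gauge and gap agree to about 1 mm; clearance is ±3 by ±5 mm. Lowering.

Request:
{"op": "jog_arm", "data": {
  "plan": [
    [0,4,0,0,0,0],
    [0,12,0,0,0,0],
    [0,22,0,0,0,0],
    [0,32,0,0,0,0],
    [0,42,0,0,0,0],
    [0,52,0,0,0,0],
    [0,60,0,0,0,0],
    [0,65,0,0,0,0],
    [0,68,0,0,0,0],
    [0,68,0,0,0,0]
  ]
}}

```text
clock: 7.65
eef_pos: [562.8, 218.1, 150.8]
ee_rot: [-1.571, 0.0, 0.19]
wrist_force: [0.3, -0.2, -1.1]
gripper_width: 15.9
```

```bash
python3 -c "
from h import *
c=snap('wrist','wrist6');c=snap('scene','scene6')
crop('scene6',310,220,430,350,'s6c',6);crop('wrist6',250,100,390,230,'w6c',5)
delta([563,218,92],.19)"
```

```text
clock 7.75 pos [563.25 218.2  151.55] rot [-1.5708e+00 -8.0000e-04  1.9000e-01] F [ 0.48  0.47 -0.94] w 15.72
shift [-0.33 59.55 -0.15] rotvec [ 0.     -0.      0.0008]
```

View pics/s6c.png

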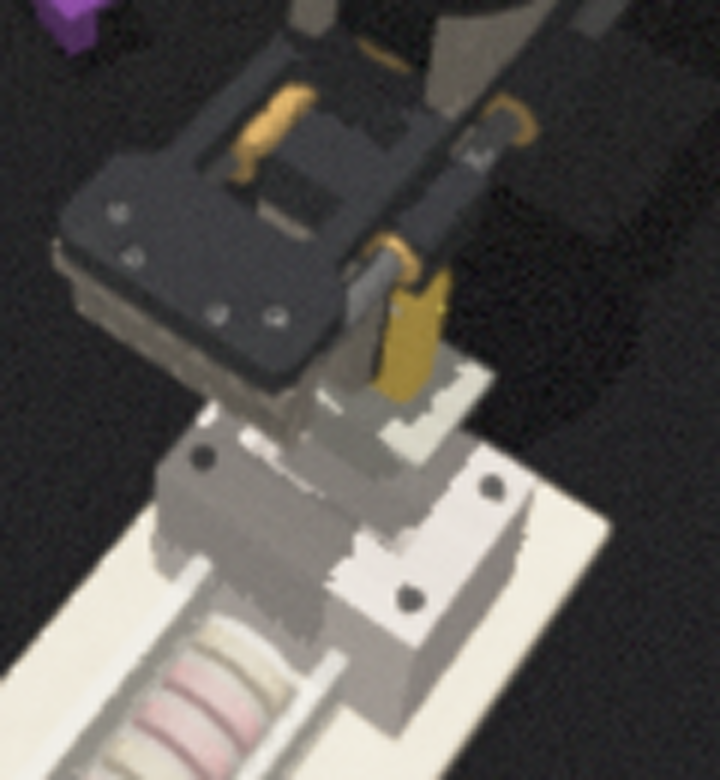

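View pics/w6c.png

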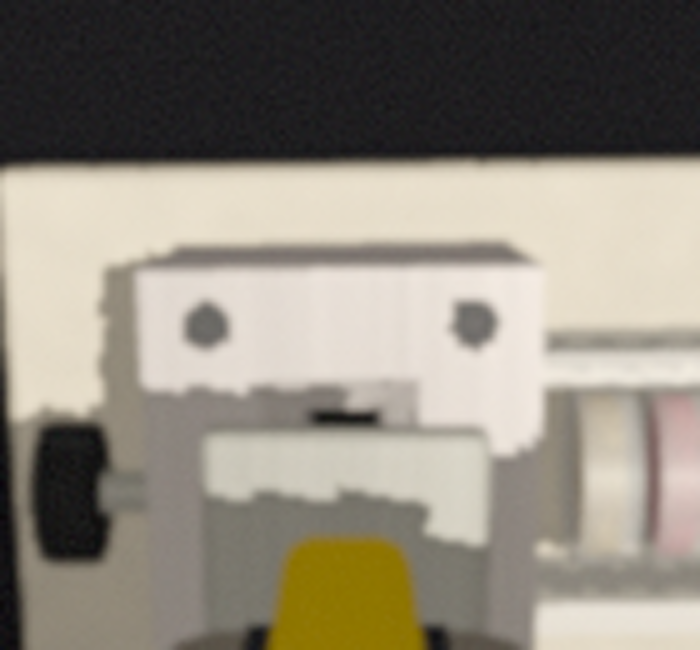

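The wrist view shows the flange centre (crop x≈346) over the gap centre (≈344), so it is aligned. Lowering on.

Request:
{"op": "jog_arm", "data": {
  "plan": [
    [0,3,0,0,0,0],
    [0,7,0,0,0,0],
    [0,11,0,0,0,0],
    [0,15,0,0,0,0],
    [0,19,0,0,0,0],
    [0,23,0,0,0,0],
    [0,27,0,0,0,0],
    [0,31,0,0,0,0],
    [0,34,0,0,0,0],
    [0,35,0,0,0,0]
  ]
}}

```text
clock: 8.75
eef_pos: [562.7, 218.1, 115.6]
ee_rot: [-1.571, 0.001, 0.19]
wrist_force: [0.2, 0.6, -1.6]
gripper_width: 15.9
```

Request:
{"op": "jog_arm", "data": {
  "plan": [
    [0,2,0,0,0,0],
    [0,5,0,0,0,0],
    [0,8,0,0,0,0],
    [0,11,0,0,0,0],
    [0,14,0,0,0,0],
    [0,17,0,0,0,0],
    [0,19,0,0,0,0],
    [0,20.5,0,0,0,0],
    [0,21.5,0,0,0,0],
    [0,21.5,0,0,0,0]
  ]
}}

```text
clock: 9.75
eef_pos: [562.9, 218.1, 94.5]
ee_rot: [-1.571, 0.0, 0.19]
wrist_force: [-0.5, -0.9, -1.4]
gripper_width: 15.9
```

Request:
{"op": "jog_arm", "data": {
  "plan": [
    [0,0.3,0,0,0,0],
    [0,0.6,0,0,0,0],
    [0,0.9,0,0,0,0],
    [0,1.2,0,0,0,0],
    [0,1.5,0,0,0,0],
    [0,1.8,0,0,0,0],
    [0,2.1,0,0,0,0],
    [0,2.4,0,0,0,0],
    [0,2.4,0,0,0,0],
    [0,2.4,0,0,0,0]
  ]
}}

```text
clock: 10.75
eef_pos: [563.0, 218.1, 92.2]
ee_rot: [-1.571, -0.0, 0.19]
wrist_force: [-0.2, 0.7, -1.6]
gripper_width: 15.8
```

```bash
python3 -c "
from h import *
c=snap('wrist','wrist7');c=snap('scene','scene7')
crop('scene7',310,220,430,350,'s7c',6);crop('wrist7',250,100,390,230,'w7c',5)
delta([563,218,92],.19)"
```

```text
clock 10.85 pos [562.97 218.14  92.22] rot [-1.5708  0.      0.19  ] F [-0.01  0.14 -0.98] w 15.42
shift [ 0.01  0.22 -0.14] rotvec [-0. -0. -0.]
```

View pics/s7c.png

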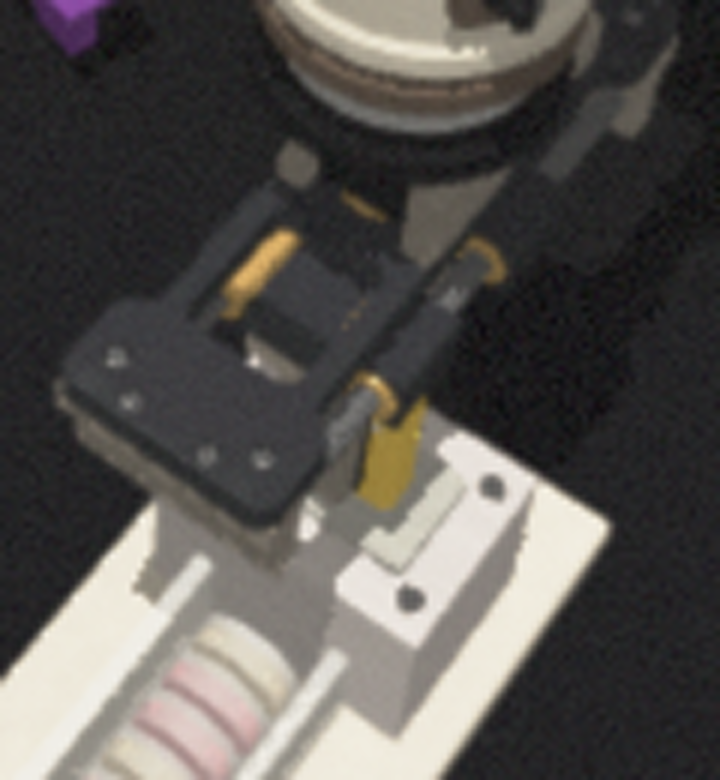

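View pics/w7c.png

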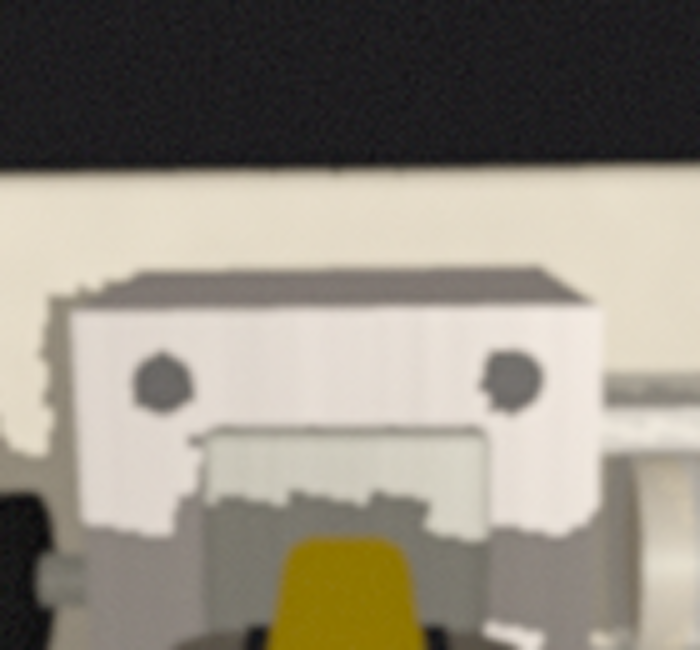

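The flange is just above the block top, with no contact force yet. I'll creep down.

Request:
{"op": "jog_arm", "data": {
  "plan": [
    [0,0.1,0,0,0,0],
    [0,0.2,0,0,0,0],
    [0,0.3,0,0,0,0],
    [0,0.4,0,0,0,0],
    [0,0.5,0,0,0,0],
    [0,0.6,0,0,0,0],
    [0,0.7,0,0,0,0],
    [0,0.8,0,0,0,0],
    [0,0.8,0,0,0,0],
    [0,0.8,0,0,0,0]
  ]
}}

```text
clock: 11.85
eef_pos: [563.0, 218.2, 92.1]
ee_rot: [-1.571, -0.0, 0.19]
wrist_force: [-3.3, -1.4, 5.4]
gripper_width: 15.8
```

Contact: the vertical force has risen by about 7 N and the descent has stopped at 92.1 mm, the expected seat height. Releasing.

Request:
{"op": "jog_arm", "data": {
  "plan": [
    [0,0,0,0,0,0],
    [0,0,0,0,0,0],
    [0,0,0,0,0,0],
    [0,0,0,0,0,0],
    [0,0,0,0,0,0],
    [0,0,0,0,0,0],
    [0,0,0,0,0,0],
    [0,0,0,0,0,0],
    [0,0,0,0,0,0],
    [0,0,0,0,0,0]
  ],
  "hand": 0
}}

```text
clock: 12.85
eef_pos: [563.0, 218.2, 91.4]
ee_rot: [-1.571, -0.0, 0.19]
wrist_force: [-0.6, -0.1, 0.0]
gripper_width: 91.4
```

Request:
{"op": "jog_arm", "data": {
  "plan": [
    [0,-5,0,0,0,0],
    [0,-15,0,0,0,0],
    [0,-30,0,0,0,0],
    [0,-45,0,0,0,0],
    [0,-65,0,0,0,0],
    [0,-85,0,0,0,0],
    [0,-105,0,0,0,0],
    [0,-125,0,0,0,0],
    [0,-136,0,0,0,0],
    [0,-140,0,0,0,0]
  ]
}}

```text
clock: 13.85
eef_pos: [563.9, 218.3, 233.9]
ee_rot: [-1.571, -0.004, 0.19]
wrist_force: [1.1, -0.1, -0.2]
gripper_width: 91.8
```

```bash
python3 -c "
from h import *
c=snap('wrist','wrist8');c=snap('scene','scene8')
crop('scene8',310,230,430,350,'s8c',6);crop('wrist8',250,100,390,230,'w8c',5)
delta([563,218,92],.19)"
```

```text
clock 13.95 pos [563.16 218.18 232.  ] rot [-1.5708e+00 -1.0000e-03  1.9000e-01] F [ 0.04 -0.43 -0.92] w 91.74
shift [ -0.32 140.    -0.15] rotvec [ 0.    -0.     0.001]
```

View pics/s8c.png

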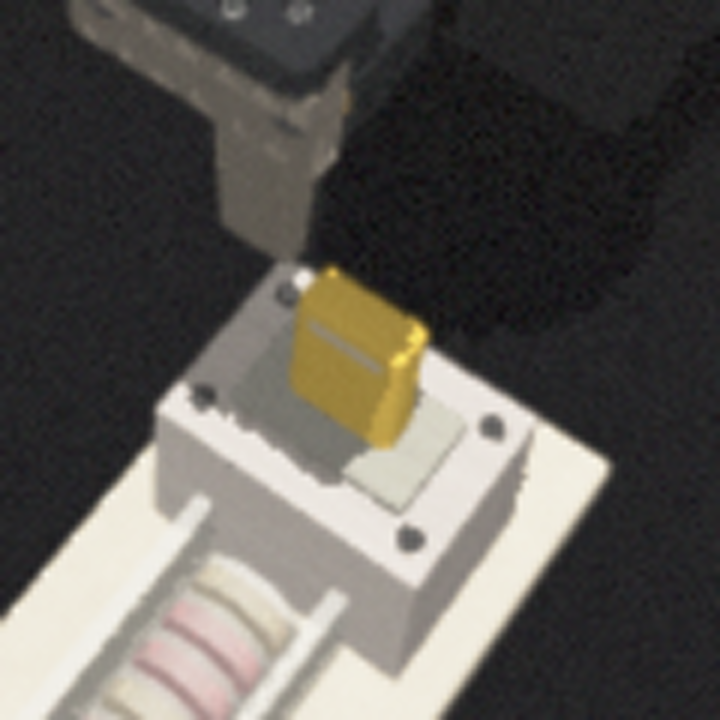

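View pics/w8c.png

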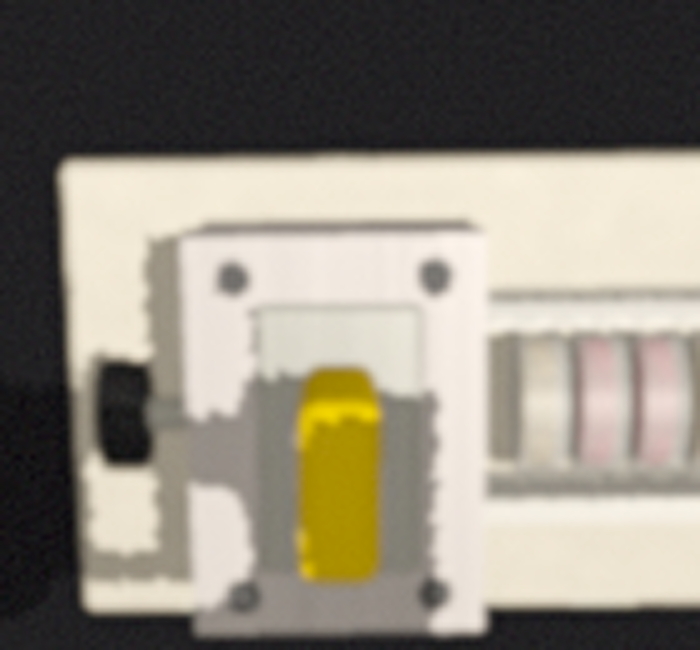

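View pics/scene8.png

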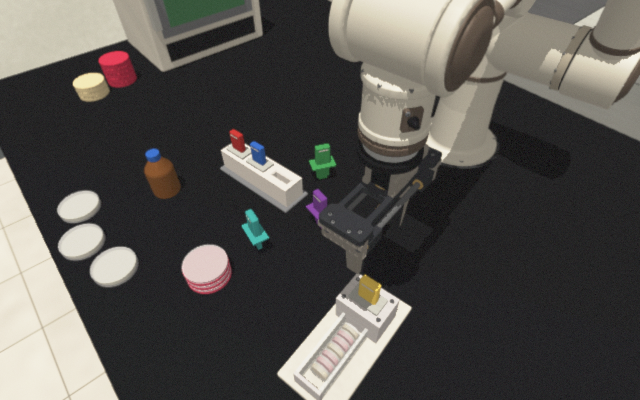

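The yellow gauge stands upright in the block at scene px (370,290), with its flange flat on the top. Blue and red are still in the rack at (258,153) and (237,141), and the gripper is clear.

```bash
python3 -c "
from h import *
print(env.sign_off())"
```

```text
the job is handed in; nothing more can be done
None
```

The yellow gauge is standing in the gap of the aluminium block, and I've handed the job in at about 14 s of the 48 s allowed.

- **Lowering:** I gripped the handle at 30 N, carried the gauge over and lowered it by hand. It stopped at a tool height of 92.1 mm against an expected 92, and the vertical force rose by about 7 N, so the flange was on the block before I let go.
- **Last pictures:** After I opened the gripper and lifted it about 140 mm clear, the scene and wrist pictures showed the gauge upright with its flange flat on the block. The blue and red gauges are still in the rack, and the look-alikes have not moved.
- **Small disagreements:** The cameras differed by 1–2 mm on the block's position, which the gap's clearance covered. At seating there was a brief sideways force of about 3 N, gone after release.

No check failed.

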